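# Clamp the polishing lap in the bench motor's chuck and set its speed

### The arm

A 6-joint arm with a two-finger parallel gripper is mounted at the origin on the work surface. World frame = base frame: x ahead of the robot, y to its left, z up, the work surface at z = 0. Lengths are in mm, angles in rad, forces in N, time in s.
With the tool pointing down it reaches from about 275 to 750 mm from the base axis. Payload 10.2 kg.
Tool frame: the origin (TCP) lies between the finger pads, 19 mm behind the fingertips; this is the grasp point; z points along the fingers, y is the line along which they close (so a half turn about z gives the same grasp; the last joint's range is limited). The gripper opens to 85 mm and grips with 20 to 120 N. Pads are 22 mm wide; open, the fingers measure 114 mm over their backs; the gripper's body (76 mm by 85 mm) begins 54 mm behind the grasp point. The pads swing forward as they close: fully open they stand 13 mm farther back than shut.
Start: joints at [-1.448, 0.313, 1.498, -0, 1.331, -0.223], TCP at [177.936, -493.933, 249.994] pointing down, gripper open.
Joint ranges: [-2.94, 2.94], [-0.97, 2.17], [0.19, 2.56], [-1.23, 4.37], [0.02, 3.11], [-2.88, 2.88]. Speed limits (rad/s): [2.39, 2.39, 3.01, 3.14, 3.14, 3.14].

### API

Orientations are given as a unit quaternion [w, x, y, z].
In Python, from rig import ctrl, eyes, finish_job gives the robot as it stands.
- The arm moves only by the tool step_arm, never from a script. Its argument "increments" is a list of rows, each an object of numbers: "dx", "dy", "dz": the shift along the tool's x, y, z in units of 25 mm (1.0 is 25 mm); "wx", "wy", "wz": the turn, a rotation vector about the tool's x, y, z in units of 6 degrees (1.0 is 6 degrees). A call has 1 to 5 rows; each row shifts and turns the commanded pose from where the row before left it, along the tool's axes as they then stand; what a row does not reach is not made up. A row lasts 1/10 s, in which the tool goes at most 50 mm and 8.59 degrees, less where a joint would pass 70% of its speed; a pose out of reach is approached as far as the arm can. A call is refused whole if a number of a shift passes 1 or a number of a turn 1, either way. A call with a gripper value outside its range is refused whole. "fingers" is the finger opening in mm, from 0 to 85.4, set as the call begins (left out, the last holds). The fingers move at their own pace and stop on an object; "squeeze" is the grip in N (left out, the last holds). Time passes only in rows, so rows that do not move let the fingers close. It gives the time, the measured TCP pose, the force, the opening and the grip force at its end, in the units of the state.
- ctrl.sense(): the state, without advancing time (a new reading comes with each control period).
- eyes.capture(name): name is "scene" or "top"; returns a dict with "frame" (400x640x3 uint8, blue, green, red), "fx", "fy", "cx", "cy" (pixels), "k1" (the pictures are not rectified: a ray, as slopes to the right and down, at radius r is drawn at 1 + k1 r^2 times it, then the intrinsics apply), "R" (3x3) and "t" (3): a world point X has camera coordinates R X + t. Camera axes: x right, y down, z forward; pixel columns grow to the right and rows downward; lengths in mm; the calibration is good to about 2 mm. A picture is of the moment at which its call begins. There is no depth.
- finish_job(): hands the job in; it is judged then, once.
Trained networks look in the newest picture that a camera, given by its name, has taken for a name from the list of things; names that differ only in an ending like _2 or _b are one class to them, and where a whole thing is asked for, a point or a joint stands for the part that bears it (a point fixed in the world has none). Each returns a list of dicts, best first, with "p" (0 to 1); they miss things now and then, are a little off and sometimes report something else, mostly with a low value. They report only what shows in the picture. A call takes as long as a camera call.
- eyes.cut_out(camera, label): "mask" (400x640 bool, what is visible of it).
- eyes.landmark_of(camera, label): "point" ([x, y, z] in mm, in the coordinates of the camera as it stood for that picture, good to about 4 mm: a listed point, or the origin of a listed thing).
The state is a dict: "time_s": time; "joints": joint angles; "dq": joint speeds; "tau": joint torques, N m; "eef_pos": TCP position; "ee_rot": TCP orientation; "force": force on the tool from outside, world axes, zero at the start; "wrist_torque": the same for the moment, N m; "grip_width": opening from 0.0 (shut) to 1.0 (fully open); "grip_force": force on a finger pad.
Only numpy, scipy, OpenCV 4.12 (cv2) and the standard library are available. Lean on these libraries where they do the work, as an engineer would, in place of code of your own. Each camera call takes 0.05 s, during which the arm holds its last target. There are 200 camera calls.

### The job

The wooden polishing lap stands loose in the open chuck of the bench motor: turn the knurled chuck sleeve clockwise (seen from above) until all three jaws grip its shank firmly and upright, but stop when you feel it go tight, so that the shank is not marked by over-tightening. Then slide the motor's speed slider to the long mark on its scale and let go, leaving the tools and jars around the machine where they are.

Things in the scene. Friction and masses are not known exactly. Their poses are not given: they have to be found in the camera images.
- machine: grey bench motor, a low box 230 (its x) x 270 (its y) x 90 mm high, fixed to the bench. Origin: centre of its underside; z up. The chuck stands upright on its top at x 0, y -65 mm; the speed slider's track runs along its x at y +85 mm
- chuck (a point): point on the chuck's vertical axis, 130 mm above the bench, a good TCP height to grip the sleeve: a knurled steel ring, 58 mm outside diameter, from 95 to 137 mm above the bench. It turns about this axis; clockwise from above closes the jaws, 2.2 mm of radius per rad; 1 to 3 rad are needed, more than one grasp. It is self-locking and stays where it is let go; the spindle does not turn
- chuck_top (a point): centre of the sleeve's open top, on the same axis, 137 mm above the bench; three dark jaws 120 degrees apart stand 7 mm out of it around the bit's shank. How it feels: turning the sleeve freely takes about 0.12 N m (friction, either way); as the jaws bite, the torque rises over about half a radian: past 0.25 to 0.4 N m all jaws hold firmly, above 0.6 N m the shank is marked
- bit: the polishing lap: steel shank 14 mm diameter and 55 mm long, under a turned wooden head 34 mm diameter and 21 mm high; 76 mm in all, 70 g. Origin: centre of the shank's foot, z up along the shank. It stands loose on its foot in the middle of the chuck, foot 92 mm above the bench, its head's top at 168 mm
- speed_top (a point): centre of the top of the speed slider's black grip, 28 mm across the track (machine y), 20 mm along it (machine x), 40 mm high, its top 144.5 mm above the bench. It slides along the machine's x with 1.5 N of friction and stays where it is left; travel 100 mm
- speed_mark (a point): where speed_top must come: over the middle of the track, abreast of the one long white mark of the scale (the fifth of six, counting from the slow end, 20 mm from the far end of the travel; marks are 20 mm apart)
- spool: bystander: spool of wire, 68 mm diameter, 54 mm high, origin at the centre of its underside
- anvil: bystander: square steel bench block 85 x 85 x 22 mm, origin at the centre of its underside
- mallet: bystander: hammer 200 mm long lying on the bench, its length along its x
- jar: bystander: glass jar 60 mm diameter, 80 mm high, origin at the centre of its underside

How it is judged:
By the outcome, as a careful person would: the job done as asked, in the order asked, and still so for the second after the job is handed in, with the robot touching nothing.
It also fails if it takes over 54 s, if anything falls off the work surface, if the arm or the gripper's body presses on something with over 40 N, if the wrist force passes 120 N, or if a joint passes its speed limit or range.

## Working session

There is one attempt and no reset: what is moved stays moved. The work goes in short steps, Python scripts to look and compute and a tool call to move; the robot and the scene stay as the last step left them, time stands still between calls to the robot, and variables do not carry over. Pictures are saved under pics/ and viewed, at most 10 in all, crops included, and the job is handed in when it is done.

Besides the shell and the picture viewer there is one more tool, called by a JSON object that holds its "method" and its "body". step_arm: Moves the arm, as the interface text tells. Its arguments: {"type":"object","properties":{"increments":{"type":"array"},"fingers":{"type":"number"},"squeeze":{"type":"number"}},"required":["increments"]}

```bash
mkdir -p pics; ls; cat > h.py <<'E'
import numpy as np,cv2
from rig import ctrl,eyes,finish_job
def world(c,p): return np.array(c["R"]).T@(np.array(p)-np.array(c["t"]))
def K(c): return np.array([[c["fx"],0,c["cx"]],[0,c["fy"],c["cy"]],[0,0,1.]]),np.array([c["k1"],0,0,0,0.])
def ray(c,uv,z):
    k,d=K(c); n=cv2.undistortPoints(np.array([[uv]],float),k,d)[0,0]
    R=np.array(c["R"]);o=-R.T@np.array(c["t"]);v=R.T@np.array([*n,1]); return o+v*(z-o[2])/v[2]
def proj(c,X):
    k,d=K(c); return cv2.projectPoints(np.array(X,float).reshape(-1,3),cv2.Rodrigues(np.array(c["R"]))[0],np.array(c["t"],float),k,d)[0][:,0]
E
python3 - <<'E'
from h import *
for n in("scene","top"):
    c=eyes.capture(n); cv2.imwrite(f"pics/{n}0.png",c["frame"]); print(n,world(c,[0,0,0]).round())
    for l in("machine","chuck","chuck_top","bit","speed_top","speed_mark","spool","anvil","mallet","jar"):
        print(l,[(round(r["p"],2),world(c,r["point"]).round(1).tolist()) for r in eyes.landmark_of(n,l)[:2]])
print(ctrl.sense())
E
```

```text
pics
scene [1093.  -64.  775.]
machine [(0.7, [587.8, 57.5, -0.4])]
chuck [(0.76, [583.4, -9.8, 132.8])]
chuck_top [(0.98, [584.6, -6.5, 139.5])]
bit [(0.7, [583.6, -7.6, 93.0])]
speed_top [(0.77, [541.2, 148.5, 147.0])]
speed_mark [(0.62, [622.8, 139.3, 144.1])]
spool [(0.76, [507.2, 296.7, 2.4])]
anvil [(0.74, [689.1, 279.5, -3.2])]
mallet [(0.89, [650.7, -194.5, -1.7])]
jar [(0.74, [445.9, -147.9, -1.8])]
top [ 416.   49. 1021.]
machine [(0.59, [587.8, 58.5, 1.6])]
chuck [(0.86, [585.1, -9.5, 130.4]), (0.67, [621.6, 138.8, 142.6])]
chuck_top [(0.88, [589.3, -9.4, 135.2])]
bit [(0.77, [586.0, -9.1, 93.7]), (0.2, [502.1, 292.1, 3.2])]
speed_top [(0.7, [549.3, 142.6, 147.7])]
speed_mark [(0.62, [621.1, 138.9, 145.9])]
spool [(0.77, [503.8, 292.0, 1.5])]
anvil [(0.71, [619.8, 138.1, 146.3]), (0.57, [689.9, 275.2, -0.3])]
mallet [(0.57, [655.0, -196.0, 3.6]), (0.37, [443.9, -154.0, -1.6])]
jar [(0.55, [441.7, -152.9, 0.2])]
{'time_s': 1.1, 'joints': array([-1.44841628e+00,  3.12890165e-01,  1.49771596e+00,  1.50541758e-05,
        1.33098843e+00, -2.23416049e-01]), 'dq': array([-0.00028917, -0.00114853, -0.00108483,  0.00146945, -0.00013722,
       -0.00185508]), 'tau': array([ 1.15248266e-03, -4.12162578e+01, -2.59894288e+01, -1.15840726e-04,
        5.63748254e-04, -1.32346597e-05]), 'eef_pos': array([ 177.9308892 , -493.93215616,  249.99319667]), 'ee_rot': array([-5.79406149e-07,  9.85090638e-01,  1.72036145e-01,  7.35032345e-06]), 'force': array([ 1.07948055, -0.15717417, -0.34503222]), 'wrist_torque': array([ 0.01009951,  0.0050375 , -0.01660102]), 'grip_force': 0.0, 'grip_width': 1.0010513116491466}
```

View pics/scene0.png

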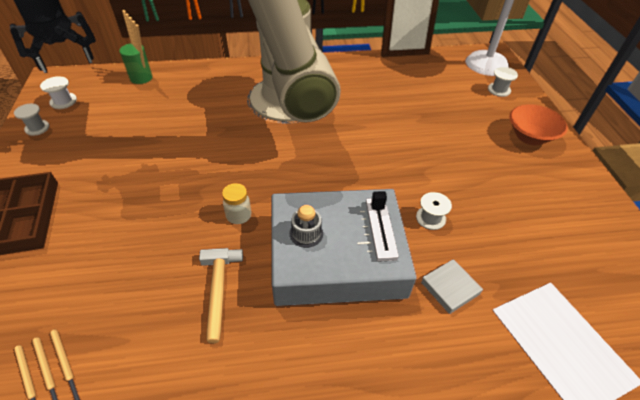

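View pics/top0.png

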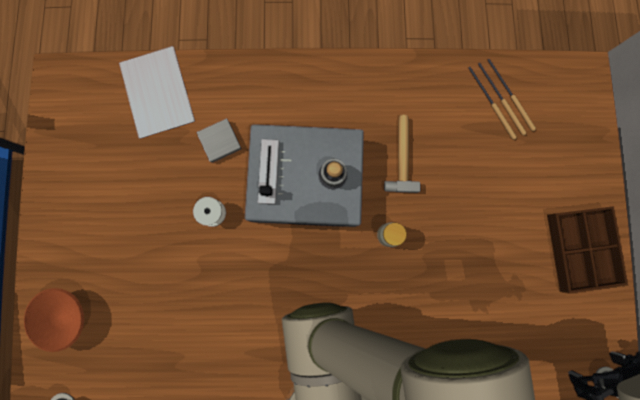

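The scene view shows the machine near (340,245), the chuck at (307,228), the slider at its slow end at (378,200), and the long mark near (363,243). The top view agrees, with the chuck at (334,172), the slider at (266,190) and the long mark near (285,160). The networks' positions fit this. Next I refine the machine's pose.

```bash
cat > fit.py <<'E'
from h import *
from scipy.optimize import minimize
cs={n:eyes.capture(n) for n in("scene","top")}
ms={n:max(eyes.cut_out(n,"machine"),key=lambda r:r["p"])["mask"] for n in cs}
def pts(p,L):
    c,s=np.cos(p[2]),np.sin(p[2]); L=np.array(L,float)
    return np.c_[p[0]+c*L[:,0]-s*L[:,1],p[1]+s*L[:,0]+c*L[:,1],L[:,2]]
box=[(x,y,z) for x in(-115,115) for y in(-135,135) for z in(0,90)]
def cost(p,names=("scene","top")):
    e=0
    for n in names:
        h=cv2.convexHull((proj(cs[n],pts(p,box))*16).round().astype(np.int32)); m=np.zeros((400,640),np.uint8)
        cv2.fillPoly(m,[h],255,cv2.LINE_AA,4); t=ms[n].astype(np.uint8)
        t=cv2.fillPoly(np.zeros_like(t),[cv2.convexHull(cv2.findNonZero(t))],1) if 0 else t
        e+=np.abs(m/255.-t).sum()
    return e
for N in(("scene",),("top",),("scene","top")):
    r=minimize(cost,[586,58,-.04],args=(N,),method="Nelder-Mead",options=dict(initial_simplex=[[586,58,-.04],[592,58,-.04],[586,64,-.04],[586,58,.04]]))
    p=r.x; print(N,p.round(3),r.fun,pts(p,[(0,-65,130),(-50,85,144.5),(30,85,144.5)]).round(1).tolist())
out=[]
for n in cs:
    f=cs[n]["frame"].copy(); L=[(30,85,98),(0,-65,137),(0,-65,168),(-50,85,144.5),(-115,-135,90),(115,135,90),(115,-135,90)]
    q=proj(cs[n],pts(p,L)); x0,y0=(255,170) if n=="scene" else (230,110)
    f=cv2.resize(f[y0:y0+140,x0:x0+170],None,fx=4,fy=4,interpolation=cv2.INTER_CUBIC)[:,:680]
    for u in q: cv2.drawMarker(f,tuple(int(v) for v in ((u-[x0,y0])*4+2)),(0,0,255),0,10,1)
    cv2.imwrite(f"pics/{n}1.png",f)
E
python3 fit.py
```

```text
('scene',) [ 5.7976e+02  5.6155e+01 -2.9000e-02] 1186.643137254902 [[577.8, -8.8, 130.0], [532.3, 142.6, 144.5], [612.2, 140.2, 144.5]]
('top',) [ 5.86187e+02  5.54510e+01 -4.70000e-02] 785.5137254901961 [[583.1, -9.5, 130.0], [540.3, 142.7, 144.5], [620.2, 138.9, 144.5]]
('scene', 'top') [ 5.85829e+02  5.54890e+01 -5.90000e-02] 2170.643137254902 [[582.0, -9.4, 130.0], [540.9, 143.3, 144.5], [620.8, 138.6, 144.5]]
```

View pics/scene1.png

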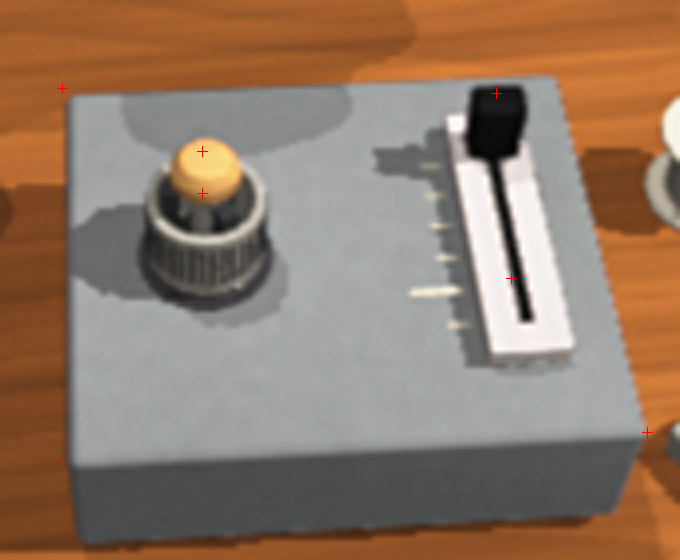

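View pics/top1.png

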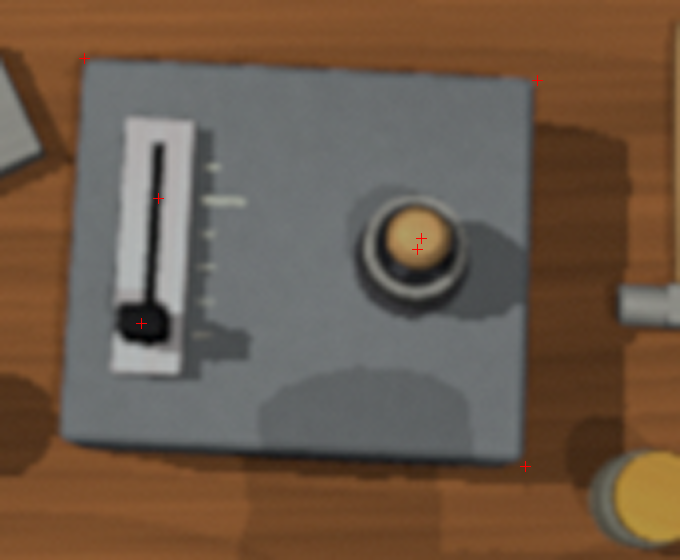

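```bash
cat > fit2.py <<'E'
from h import *
from scipy.optimize import least_squares
cs={n:eyes.capture(n) for n in("scene","top")}; off={"scene":(255,170),"top":(230,110)}
ob={"scene":[(-115,-135,90,70,97),(-115,135,90,557,76),(115,-135,90,72,465),(115,135,90,640,436),(115,-135,0,82,540),(115,135,0,612,512)],
"top":[(-115,-135,90,521,460),(115,-135,90,531,78),(115,135,90,85,60),(-115,135,90,62,440)]}
mk={"scene":[(430,166),(457,324),(410,293),(460,291)],"top":[(200,335),(213,167),(245,203),(203,201)]}
ck={"scene":(207,203),"top":(415,248)}
px=lambda n,a:(np.array(a)+.5)/4-.5+off[n]
def pts(p,L):
    c,s=np.cos(p[2]),np.sin(p[2]); L=np.array(L,float)
    return np.c_[p[0]+c*L[:,0]-s*L[:,1],p[1]+s*L[:,0]+c*L[:,1],L[:,2]]
def res(p,N):
    return np.concatenate([(proj(cs[n],pts(p,[o[:3] for o in ob[n]]))-[px(n,o[3:]) for o in ob[n]]).ravel() for n in N])
for N in(["scene"],["top"],["scene","top"]):
    r=least_squares(res,[586,57,-.04],args=(N,),loss="soft_l1"); p=r.x
    print(N,p.round(3),"rms",np.sqrt((r.fun**2).mean()).round(2),pts(p,[(0,-65,130),(-50,85,144),(30,85,144)]).round(1).tolist())
    for n in N:
        def loc(a,z):
            w=ray(cs[n],px(n,a),z)-[p[0],p[1],0]; c,s=np.cos(p[2]),np.sin(p[2]); return [round(c*w[0]+s*w[1],1),round(-s*w[0]+c*w[1],1)]
        print(n,"marks",[loc(a,90) for a in mk[n]],"chuck",loc(ck[n],137))
for n in cs: print(n,"chuck world",ray(cs[n],px(n,ck[n]),137).round(1))
E
python3 fit2.py
```

```text
['scene'] [ 5.86759e+02  5.79120e+01 -5.70000e-02] rms 2.04 [[583.0, -7.0, 130.0], [541.7, 145.6, 144.0], [621.6, 141.1, 144.0]]
scene marks [[np.float64(-50.2), np.float64(54.5)], [np.float64(49.6), np.float64(53.7)], [np.float64(30.0), np.float64(33.3)], [np.float64(30.2), np.float64(58.1)]] chuck [np.float64(5.3), np.float64(-65.3)]
['top'] [ 5.87397e+02  5.60790e+01 -5.30000e-02] rms 0.85 [[584.0, -8.8, 130.0], [541.9, 143.6, 144.0], [621.8, 139.4, 144.0]]
top marks [[np.float64(-49.0), np.float64(56.1)], [np.float64(51.0), np.float64(53.6)], [np.float64(30.2), np.float64(33.7)], [np.float64(30.4), np.float64(58.4)]] chuck [np.float64(-1.3), np.float64(-64.5)]
['scene', 'top'] [ 5.87161e+02  5.72190e+01 -5.50000e-02] rms 1.71 [[583.6, -7.7, 130.0], [541.9, 144.9, 144.0], [621.8, 140.4, 144.0]]
scene marks [[np.float64(-50.5), np.float64(55.3)], [np.float64(49.3), np.float64(54.3)], [np.float64(29.6), np.float64(33.9)], [np.float64(29.9), np.float64(58.7)]] chuck [np.float64(4.8), np.float64(-64.6)]
top marks [[np.float64(-48.9), np.float64(54.8)], [np.float64(51.2), np.float64(52.6)], [np.float64(30.4), np.float64(32.7)], [np.float64(30.5), np.float64(57.4)]] chuck [np.float64(-0.8), np.float64(-65.6)]
scene chuck world [588.4  -7.6 137. ]
top chuck world [582.7  -8.3 137. ]
```

```bash
cat > plan.py <<'E'
import sys; from h import *
# plan.py x y z yaw(of tool y) : prints rows
t=np.array([float(a) for a in sys.argv[1:4]]); s=ctrl.sense(); p=np.array(s["eef_pos"]); w,x,y,z=s["ee_rot"]
psi=np.arctan2(1-2*(x*x+z*z),2*(x*y-w*z)); yaw=float(sys.argv[4]) if len(sys.argv)>4 else psi
print("at",p.round(1),"psi",psi.round(3),"q6",s["joints"][5].round(3))
for i in range(40):
    d=t-p; D=np.array([-np.sin(psi)*d[0]+np.cos(psi)*d[1],np.cos(psi)*d[0]+np.sin(psi)*d[1],-d[2]])
    k=min(1,25/max(1e-9,abs(D).max())); r=(D*k/25).round(2); wz=np.clip(-(yaw-psi)/np.radians(6),-1,1).round(2)
    if abs(r).max()<.01 and abs(wz)<.02: break
    print('{"dx":%g,"dy":%g,"dz":%g,"wz":%g}'%(*r,wz),end="\n" if i%5==4 else ",")
    e=r*25; p=p+[-np.sin(psi)*e[0]+np.cos(psi)*e[1],np.cos(psi)*e[0]+np.sin(psi)*e[1],-e[2]]; psi-=wz*np.radians(6)
E
python3 plan.py 584 -8 210 0.87
```

```text
at [ 177.9 -493.9  250. ] psi -1.225 q6 -0.223
{"dx":1,"dy":-0.58,"dz":0.07,"wz":-1},{"dx":1,"dy":-0.45,"dz":0.07,"wz":-1},{"dx":1,"dy":-0.33,"dz":0.07,"wz":-1},{"dx":1,"dy":-0.22,"dz":0.06,"wz":-1},{"dx":1,"dy":-0.11,"dz":0.06,"wz":-1}
{"dx":1,"dy":-0.01,"dz":0.06,"wz":-1},{"dx":1,"dy":0.1,"dz":0.06,"wz":-1},{"dx":1,"dy":0.21,"dz":0.07,"wz":-1},{"dx":1,"dy":0.32,"dz":0.07,"wz":-1},{"dx":1,"dy":0.44,"dz":0.07,"wz":-1}
{"dx":1,"dy":0.57,"dz":0.07,"wz":-1},{"dx":1,"dy":0.72,"dz":0.08,"wz":-1},{"dx":1,"dy":0.89,"dz":0.08,"wz":-1},{"dx":0.91,"dy":1,"dz":0.09,"wz":-1},{"dx":0.74,"dy":1,"dz":0.08,"wz":-1}
{"dx":0.58,"dy":1,"dz":0.07,"wz":-1},{"dx":0.45,"dy":1,"dz":0.07,"wz":-1},{"dx":0.33,"dy":1,"dz":0.07,"wz":-1},{"dx":0.22,"dy":1,"dz":0.06,"wz":-1},{"dx":0.11,"dy":1,"dz":0.06,"wz":-1}
{"dx":0.01,"dy":1,"dz":0.07,"wz":-0.01},{"dx":0.01,"dy":1,"dz":0.06,"wz":0},{"dx":0,"dy":1,"dz":0.07,"wz":0},{"dx":0,"dy":0.17,"dz":0.01,"wz":0},
```

{"method": "step_arm", "body": {"increments": [{"dx": 1,"dy": -0.58,"dz": 0,"wz": -1},{"dx": 1,"dy": -0.45,"dz": 0,"wz": -1},{"dx": 1,"dy": -0.33,"dz": 0,"wz": -1},{"dx": 1,"dy": -0.22,"dz": 0,"wz": -1},{"dx": 1,"dy": -0.11,"dz": 0,"wz": -1}], "fingers": 85, "squeeze": 60}}

```text
invalid input at $.increments[0]: expected keys dx, dy, dz, wx, wy, wz
```

{"method": "step_arm", "body": {"increments": [{"dx": 1,"dy": 0,"dz": 0,"wz": -1},{"dx": 1,"dy": 0.1,"dz": 0,"wz": -1},{"dx": 1,"dy": 0.21,"dz": 0,"wz": -1},{"dx": 1,"dy": 0.32,"dz": 0,"wz": -1},{"dx": 1,"dy": 0.44,"dz": 0,"wz": -1}]}}

```text
invalid input at $.increments[0]: expected keys dx, dy, dz, wx, wy, wz
```

{"method": "step_arm", "body": {"increments": [{"dx": 1,"dy": 0.57,"dz": 0,"wz": -1},{"dx": 1,"dy": 0.72,"dz": 0,"wz": -1},{"dx": 1,"dy": 0.89,"dz": 0,"wz": -1},{"dx": 0.91,"dy": 1,"dz": 0,"wz": -1},{"dx": 0.74,"dy": 1,"dz": 0,"wz": -1}]}}

```text
invalid input at $.increments[0]: expected keys dx, dy, dz, wx, wy, wz
```

{"method": "step_arm", "body": {"increments": [{"dx": 0.58,"dy": 1,"dz": 0,"wz": -1},{"dx": 0.45,"dy": 1,"dz": 0,"wz": -1},{"dx": 0.33,"dy": 1,"dz": 0,"wz": -1},{"dx": 0.22,"dy": 1,"dz": 0,"wz": -1},{"dx": 0.11,"dy": 1,"dz": 0,"wz": -1}]}}

```text
invalid input at $.increments[0]: expected keys dx, dy, dz, wx, wy, wz
```

```bash
python3 plan.py 584 -8 200 0.87; python3 -c "
from h import *;s=ctrl.sense();print(s['time_s'],s['joints'].round(2),s['ee_rot'].round(3))"
```

```text
at [ 177.9 -493.9  250. ] psi -1.225 q6 -0.223
{"dx":1,"dy":-0.58,"dz":0.09,"wz":-1},{"dx":1,"dy":-0.45,"dz":0.09,"wz":-1},{"dx":1,"dy":-0.33,"dz":0.08,"wz":-1},{"dx":1,"dy":-0.22,"dz":0.08,"wz":-1},{"dx":1,"dy":-0.11,"dz":0.08,"wz":-1}
{"dx":1,"dy":-0.01,"dz":0.08,"wz":-1},{"dx":1,"dy":0.1,"dz":0.08,"wz":-1},{"dx":1,"dy":0.21,"dz":0.08,"wz":-1},{"dx":1,"dy":0.32,"dz":0.08,"wz":-1},{"dx":1,"dy":0.44,"dz":0.09,"wz":-1}
{"dx":1,"dy":0.57,"dz":0.09,"wz":-1},{"dx":1,"dy":0.72,"dz":0.1,"wz":-1},{"dx":1,"dy":0.89,"dz":0.11,"wz":-1},{"dx":0.91,"dy":1,"dz":0.11,"wz":-1},{"dx":0.74,"dy":1,"dz":0.1,"wz":-1}
{"dx":0.58,"dy":1,"dz":0.09,"wz":-1},{"dx":0.45,"dy":1,"dz":0.09,"wz":-1},{"dx":0.33,"dy":1,"dz":0.08,"wz":-1},{"dx":0.22,"dy":1,"dz":0.08,"wz":-1},{"dx":0.11,"dy":1,"dz":0.08,"wz":-1}
{"dx":0.01,"dy":1,"dz":0.08,"wz":-0.01},{"dx":0.01,"dy":1,"dz":0.07,"wz":0},{"dx":0,"dy":1,"dz":0.08,"wz":0},{"dx":0,"dy":0.17,"dz":0.01,"wz":0},1.4 [-1.45  0.31  1.5  -0.    1.33 -0.22] [-0.     0.985  0.172 -0.   ]
```

All six keys are required in each row.

{"method": "step_arm", "body": {"increments": [{"dx": 1,"dy": -0.58,"dz": 0,"wx": 0,"wy": 0,"wz": -1},{"dx": 1,"dy": -0.45,"dz": 0,"wx": 0,"wy": 0,"wz": -1},{"dx": 1,"dy": -0.33,"dz": 0,"wx": 0,"wy": 0,"wz": -1},{"dx": 1,"dy": -0.22,"dz": 0,"wx": 0,"wy": 0,"wz": -1},{"dx": 1,"dy": -0.11,"dz": 0,"wx": 0,"wy": 0,"wz": -1}], "fingers": 85, "squeeze": 60}}

```text
time_s: 1.9
eef_pos: [264.1, -390.8, 250.1]
ee_rot: [0.0, 0.906, 0.423, 0.0]
force: [0.3, 0.4, 0.1]
grip_width: 0.997
grip_force: 0.0
```

{"method": "step_arm", "body": {"increments": [{"dx": 1,"dy": 0,"dz": 0,"wx": 0,"wy": 0,"wz": -1},{"dx": 1,"dy": 0.1,"dz": 0,"wx": 0,"wy": 0,"wz": -1},{"dx": 1,"dy": 0.21,"dz": 0,"wx": 0,"wy": 0,"wz": -1},{"dx": 1,"dy": 0.32,"dz": 0,"wx": 0,"wy": 0,"wz": -1},{"dx": 1,"dy": 0.44,"dz": 0,"wx": 0,"wy": 0,"wz": -1}]}}

```text
time_s: 2.4
eef_pos: [347.2, -291.8, 250.1]
ee_rot: [0.0, 0.766, 0.643, -0.0]
force: [0.4, -0.3, 0.4]
grip_width: 0.997
grip_force: 0.0
```

{"method": "step_arm", "body": {"increments": [{"dx": 1,"dy": 0.57,"dz": 0,"wx": 0,"wy": 0,"wz": -1},{"dx": 1,"dy": 0.72,"dz": 0,"wx": 0,"wy": 0,"wz": -1},{"dx": 1,"dy": 0.89,"dz": 0,"wx": 0,"wy": 0,"wz": -1},{"dx": 0.91,"dy": 1,"dz": 0,"wx": 0,"wy": 0,"wz": -1},{"dx": 0.74,"dy": 1,"dz": 0,"wx": 0,"wy": 0,"wz": -1}]}}

```text
time_s: 2.9
eef_pos: [448.7, -170.1, 250.1]
ee_rot: [0.0, 0.573, 0.82, 0.0]
force: [-0.2, -1.1, 0.2]
grip_width: 0.996
grip_force: 0.0
```

{"method": "step_arm", "body": {"increments": [{"dx": 0.58,"dy": 1,"dz": 0,"wx": 0,"wy": 0,"wz": -1},{"dx": 0.45,"dy": 1,"dz": 0,"wx": 0,"wy": 0,"wz": -1},{"dx": 0.33,"dy": 1,"dz": 0,"wx": 0,"wy": 0,"wz": -1},{"dx": 0.22,"dy": 1,"dz": 0,"wx": 0,"wy": 0,"wz": -1},{"dx": 0.11,"dy": 1,"dz": 0,"wx": 0,"wy": 0,"wz": -1}]}}

```text
time_s: 3.4
eef_pos: [534.1, -68.1, 250.0]
ee_rot: [0.0, 0.341, 0.94, 0.0]
force: [0.4, -0.9, -0.7]
grip_width: 1.0
grip_force: 0.0
```

```bash
python3 plan.py 584 -8 200 0.87; python3 -c "
from h import *;s=ctrl.sense();print(s['time_s'],s['joints'].round(2),s['ee_rot'].round(3))"
```

```text
at [534.1 -68.1 250. ] psi 0.874 q6 -1.219
{"dx":0,"dy":1,"dz":0.64,"wz":0.04},{"dx":0.01,"dy":1,"dz":0.64,"wz":-0},{"dx":0.01,"dy":1,"dz":0.64,"wz":-0},{"dx":0,"dy":0.13,"dz":0.08,"wz":-0},3.4 [-0.34  0.34  1.46  0.    1.34 -1.22] [0.    0.341 0.94  0.   ]
```

{"method": "step_arm", "body": {"increments": [{"dx": 0,"dy": 1,"dz": 0.4,"wx": 0,"wy": 0,"wz": 0},{"dx": 0,"dy": 1,"dz": 0.4,"wx": 0,"wy": 0,"wz": 0},{"dx": 0,"dy": 1,"dz": 0.4,"wx": 0,"wy": 0,"wz": 0},{"dx": 0,"dy": 0.13,"dz": 0.8,"wx": 0,"wy": 0,"wz": 0},{"dx": 0,"dy": 0,"dz": 0,"wx": 0,"wy": 0,"wz": 0}]}}

```text
time_s: 3.9
eef_pos: [583.2, -8.5, 197.4]
ee_rot: [-0.002, 0.343, 0.939, -0.0]
force: [-0.4, -1.1, -0.2]
grip_width: 0.995
grip_force: 0.0
```

```bash
python3 plan.py 584 -8 130; python3 - <<'E'
from h import *
c=eyes.capture("scene"); f=c["frame"]
cv2.imwrite("pics/s2.png",cv2.resize(f[150:300,230:410],None,fx=4,fy=4,interpolation=cv2.INTER_CUBIC))
E
```

```text
at [583.2  -8.5 197.4] psi 0.871 q6 -1.086
{"dx":-0,"dy":0.01,"dz":1,"wz":-0},{"dx":-0.01,"dy":0.02,"dz":1,"wz":-0},{"dx":-0,"dy":0.01,"dz":0.7,"wz":-0},
```

View pics/s2.png

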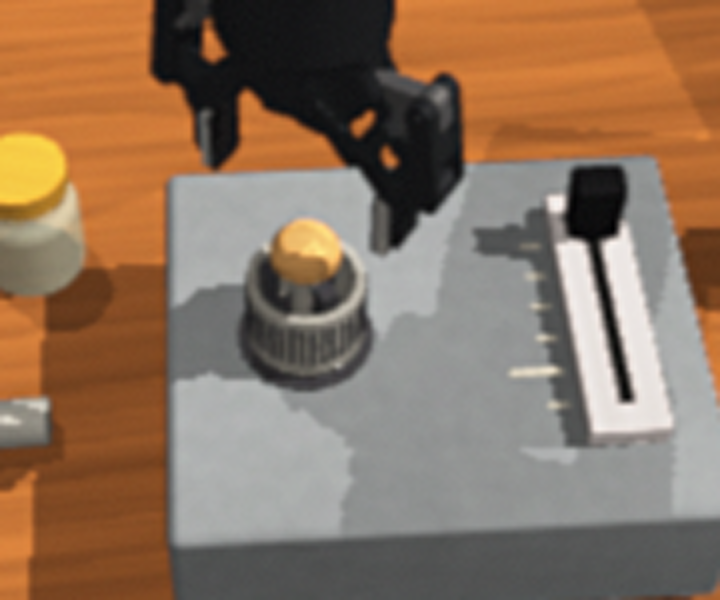

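The crop shows the open fingertips at (215,160) and (385,250), straddling the lap head at (307,250). The alignment looks right, so I descend.

{"method": "step_arm", "body": {"increments": [{"dx": 0,"dy": 0.02,"dz": 1,"wx": 0,"wy": 0,"wz": 0},{"dx": 0,"dy": 0,"dz": 0.9,"wx": 0,"wy": 0,"wz": 0},{"dx": 0,"dy": 0,"dz": 0.8,"wx": 0,"wy": 0,"wz": 0},{"dx": 0,"dy": 0,"dz": 0,"wx": 0,"wy": 0,"wz": 0}]}}

```text
time_s: 4.35
eef_pos: [583.3, -9.4, 131.3]
ee_rot: [-0.002, 0.344, 0.939, -0.0]
force: [-0.4, -0.1, 1.0]
grip_width: 0.994
grip_force: 0.0
```

```bash
cat > st.py <<'E'
from h import *
s=ctrl.sense(); w,x,y,z=s["ee_rot"]
print("t",s["time_s"],s["eef_pos"].round(1),"psi",np.arctan2(1-2*(x*x+z*z),2*(x*y-w*z)).round(3),"q",s["joints"].round(2),"F",s["force"].round(1),"M",s["wrist_torque"].round(3),"g",round(s["grip_width"]*85.4,1),round(s["grip_force"],1))
E
python3 st.py
```

```text
t 4.35 [583.3  -9.4 131.3] psi 0.869 q [-0.22  0.55  1.46 -0.    1.13 -1.09] F [-0.4 -0.1  1. ] M [ 0.015  0.044 -0.008] g 84.9 0.0
```

{"method": "step_arm", "body": {"increments": [{"dx": 0,"dy": 0,"dz": 0,"wx": 0,"wy": 0,"wz": 0},{"dx": 0,"dy": 0,"dz": 0,"wx": 0,"wy": 0,"wz": 0},{"dx": 0,"dy": 0,"dz": 0,"wx": 0,"wy": 0,"wz": 0},{"dx": 0,"dy": 0,"dz": 0,"wx": 0,"wy": 0,"wz": 0},{"dx": 0,"dy": 0,"dz": 0,"wx": 0,"wy": 0,"wz": 0}], "fingers": 40, "squeeze": 50}}

```text
time_s: 4.85
eef_pos: [585.3, -8.9, 135.0]
ee_rot: [0.002, 0.344, 0.939, 0.001]
force: [-0.6, 1.8, 7.1]
grip_width: 0.658
grip_force: 52.4
```

```bash
python3 st.py
```

```text
t 4.85 [585.3  -8.9 135. ] psi 0.869 q [-0.22  0.55  1.46  0.    1.13 -1.09] F [-0.6  1.8  7.1] M [ 0.379 -0.005  0.092] g 56.2 52.4
```

{"method": "step_arm", "body": {"increments": [{"dx": 0,"dy": 0,"dz": 0,"wx": 0,"wy": 0,"wz": 1},{"dx": 0,"dy": 0,"dz": 0,"wx": 0,"wy": 0,"wz": 1},{"dx": 0,"dy": 0,"dz": 0,"wx": 0,"wy": 0,"wz": 1},{"dx": 0,"dy": 0,"dz": 0,"wx": 0,"wy": 0,"wz": 1},{"dx": 0,"dy": 0,"dz": 0,"wx": 0,"wy": 0,"wz": 1}]}}

```text
time_s: 5.35
eef_pos: [584.8, -9.4, 135.0]
ee_rot: [0.001, 0.577, 0.817, 0.0]
force: [-5.4, -0.6, 8.2]
grip_width: 0.664
grip_force: 52.7
```

```bash
python3 st.py
```

```text
t 5.35 [584.8  -9.4 135. ] psi 0.342 q [-0.22  0.55  1.46 -0.    1.13 -0.56] F [-5.4 -0.6  8.2] M [-0.125  0.685  0.119] g 56.7 52.7
```

{"method": "step_arm", "body": {"increments": [{"dx": 0,"dy": 0,"dz": 0,"wx": 0,"wy": 0,"wz": 1},{"dx": 0,"dy": 0,"dz": 0,"wx": 0,"wy": 0,"wz": 1},{"dx": 0,"dy": 0,"dz": 0,"wx": 0,"wy": 0,"wz": 1}]}}

```text
time_s: 5.65
eef_pos: [584.3, -9.4, 135.0]
ee_rot: [0.001, 0.697, 0.717, -0.0]
force: [-8.0, -1.7, 10.3]
grip_width: 0.66
grip_force: 52.8
```

```bash
python3 st.py
```

```text
t 5.65 [584.3  -9.4 135. ] psi 0.028 q [-0.22  0.55  1.46 -0.    1.13 -0.24] F [-8.  -1.7 10.3] M [-0.25   1.096  0.152] g 56.4 52.8
```

{"method": "step_arm", "body": {"increments": [{"dx": 0,"dy": 0,"dz": 0,"wx": 0,"wy": 0,"wz": 1},{"dx": 0,"dy": 0,"dz": 0,"wx": 0,"wy": 0,"wz": 1}]}}

```text
time_s: 5.85
eef_pos: [584.0, -9.4, 135.0]
ee_rot: [0.001, 0.768, 0.64, -0.0]
force: [-10.9, -2.0, 11.2]
grip_width: 0.669
grip_force: 52.9
```

```bash
python3 st.py
```

```text
t 5.85 [584.   -9.4 135. ] psi -0.182 q [-0.22  0.55  1.46 -0.    1.13 -0.03] F [-10.9  -2.   11.2] M [-0.224  1.413  0.143] g 57.1 52.9
```

{"method": "step_arm", "body": {"increments": [{"dx": 0,"dy": -0.04,"dz": -0.08,"wx": 0,"wy": 0,"wz": 1},{"dx": 0,"dy": 0,"dz": 0,"wx": 0,"wy": 0,"wz": 1}]}}

```text
time_s: 6.05
eef_pos: [583.6, -9.3, 135.2]
ee_rot: [0.001, 0.831, 0.556, 0.0]
force: [0.9, -2.5, -4.5]
grip_width: 0.666
grip_force: 58.2
```

```bash
python3 st.py
```

```text
t 6.05 [583.6  -9.3 135.2] psi -0.391 q [-0.22  0.55  1.46 -0.    1.13  0.18] F [ 0.9 -2.5 -4.5] M [-0.497 -0.33   0.16 ] g 56.9 58.2
```

{"method": "step_arm", "body": {"increments": [{"dx": 0,"dy": 0,"dz": 0,"wx": 0,"wy": 0,"wz": 1},{"dx": 0,"dy": 0,"dz": 0,"wx": 0,"wy": 0,"wz": 1}]}}

```text
time_s: 6.25
eef_pos: [583.3, -9.2, 135.2]
ee_rot: [0.001, 0.885, 0.466, -0.0]
force: [-2.0, -2.3, -3.4]
grip_width: 0.662
grip_force: 58.3
```

```bash
python3 st.py
```

```text
t 6.25 [583.3  -9.2 135.2] psi -0.601 q [-0.22  0.55  1.46 -0.    1.13  0.38] F [-2.  -2.3 -3.4] M [-0.393  0.013  0.139] g 56.5 58.3
```

{"method": "step_arm", "body": {"increments": [{"dx": 0,"dy": 0,"dz": 0,"wx": 0,"wy": 0,"wz": 1},{"dx": 0,"dy": 0,"dz": 0,"wx": 0,"wy": 0,"wz": 1}]}}

```text
time_s: 6.45
eef_pos: [583.1, -9.0, 135.2]
ee_rot: [0.0, 0.929, 0.371, -0.0]
force: [-2.7, -0.4, -2.4]
grip_width: 0.659
grip_force: 58.4
```

```bash
python3 st.py
```

```text
t 6.45 [583.1  -9.  135.2] psi -0.81 q [-0.22  0.55  1.46 -0.    1.13  0.59] F [-2.7 -0.4 -2.4] M [-0.338  0.239  0.126] g 56.3 58.4
```

{"method": "step_arm", "body": {"increments": [{"dx": 0,"dy": 0,"dz": 0,"wx": 0,"wy": 0,"wz": 1},{"dx": 0,"dy": 0,"dz": 0,"wx": 0,"wy": 0,"wz": 1}]}}

```text
time_s: 6.65
eef_pos: [582.9, -8.8, 135.2]
ee_rot: [0.0, 0.962, 0.272, -0.0]
force: [-3.3, 1.5, -2.5]
grip_width: 0.661
grip_force: 58.4
```

```bash
python3 st.py
```

```text
t 6.65 [582.9  -8.8 135.2] psi -1.019 q [-0.22  0.55  1.46 -0.    1.13  0.8 ] F [-3.3  1.5 -2.5] M [-0.157  0.427  0.159] g 56.4 58.4
```

{"method": "step_arm", "body": {"increments": [{"dx": 0,"dy": 0,"dz": 0,"wx": 0,"wy": 0,"wz": 1},{"dx": 0,"dy": 0,"dz": 0,"wx": 0,"wy": 0,"wz": 0.5}]}}

```text
time_s: 6.85
eef_pos: [582.8, -8.6, 135.2]
ee_rot: [-0.0, 0.981, 0.196, -0.001]
force: [-4.4, 1.8, -1.3]
grip_width: 0.658
grip_force: 58.5
```

```bash
python3 st.py
```

```text
t 6.85 [582.8  -8.6 135.2] psi -1.176 q [-0.22  0.55  1.46 -0.    1.13  0.96] F [-4.4  1.8 -1.3] M [-0.073  0.481  0.1  ] g 56.2 58.5
```

{"method": "step_arm", "body": {"increments": [{"dx": 0,"dy": 0,"dz": 0,"wx": 0,"wy": 0,"wz": 1},{"dx": 0,"dy": 0,"dz": 0,"wx": 0,"wy": 0,"wz": 1}]}}

```text
time_s: 7.05
eef_pos: [582.7, -8.3, 135.2]
ee_rot: [-0.0, 0.996, 0.092, -0.001]
force: [-4.5, 4.1, -1.0]
grip_width: 0.665
grip_force: 58.5
```

```bash
python3 st.py
```

```text
t 7.05 [582.7  -8.3 135.2] psi -1.386 q [-0.22  0.55  1.46  0.    1.13  1.17] F [-4.5  4.1 -1. ] M [0.174 0.643 0.135] g 56.8 58.5
```

{"method": "step_arm", "body": {"increments": [{"dx": 0,"dy": 0,"dz": 0,"wx": 0,"wy": 0,"wz": 1},{"dx": 0,"dy": 0,"dz": 0,"wx": 0,"wy": 0,"wz": 1}]}}

```text
time_s: 7.25
eef_pos: [582.6, -8.0, 135.2]
ee_rot: [-0.0, 1.0, -0.012, -0.001]
force: [-4.3, 4.8, -1.4]
grip_width: 0.661
grip_force: 58.6
```

```bash
python3 st.py
```

```text
t 7.25 [582.6  -8.  135.2] psi -1.595 q [-0.21  0.55  1.46  0.    1.13  1.38] F [-4.3  4.8 -1.4] M [0.383 0.664 0.161] g 56.5 58.6
```

{"method": "step_arm", "body": {"increments": [{"dx": 0,"dy": 0,"dz": 0,"wx": 0,"wy": 0,"wz": 1},{"dx": 0,"dy": 0,"dz": 0,"wx": 0,"wy": 0,"wz": 0.5}]}}

```text
time_s: 7.45
eef_pos: [582.6, -7.8, 135.2]
ee_rot: [-0.001, 0.996, -0.09, -0.001]
force: [-3.6, 6.7, -0.8]
grip_width: 0.663
grip_force: 58.6
```

```bash
python3 st.py
```

```text
t 7.45 [582.6  -7.8 135.2] psi -1.751 q [-0.21  0.55  1.46  0.    1.13  1.54] F [-3.6  6.7 -0.8] M [0.555 0.69  0.22 ] g 56.6 58.6
```

{"method": "step_arm", "body": {"increments": [{"dx": 0,"dy": 0,"dz": 0,"wx": 0,"wy": 0,"wz": 0.5},{"dx": 0,"dy": 0,"dz": 0,"wx": 0,"wy": 0,"wz": 0}]}}

```text
time_s: 7.65
eef_pos: [582.7, -7.7, 135.2]
ee_rot: [-0.001, 0.993, -0.115, -0.001]
force: [-2.6, 6.4, -0.0]
grip_width: 0.663
grip_force: 58.4
```

```bash
python3 st.py
```

```text
t 7.65 [582.7  -7.7 135.2] psi -1.802 q [-0.21  0.55  1.46  0.    1.13  1.59] F [-2.6  6.4 -0. ] M [0.573 0.731 0.009] g 56.6 58.4
```

{"method": "step_arm", "body": {"increments": [{"dx": 0,"dy": 0,"dz": 0,"wx": 0,"wy": 0,"wz": 0.5},{"dx": 0,"dy": 0,"dz": 0,"wx": 0,"wy": 0,"wz": 0.5}]}}

```text
time_s: 7.85
eef_pos: [582.7, -7.6, 135.2]
ee_rot: [-0.001, 0.986, -0.167, -0.001]
force: [-2.5, 8.0, -0.8]
grip_width: 0.662
grip_force: 58.7
```

```bash
python3 st.py
```

```text
t 7.85 [582.7  -7.6 135.2] psi -1.906 q [-0.21  0.55  1.46  0.    1.13  1.69] F [-2.5  8.  -0.8] M [0.819 0.639 0.322] g 56.5 58.7
```

{"method": "step_arm", "body": {"increments": [{"dx": 0,"dy": 0,"dz": 0,"wx": 0,"wy": 0,"wz": 0.4},{"dx": 0,"dy": 0,"dz": 0,"wx": 0,"wy": 0,"wz": 0.4}]}}

```text
time_s: 8.05
eef_pos: [582.7, -7.5, 135.2]
ee_rot: [-0.001, 0.978, -0.208, -0.001]
force: [-2.0, 7.8, -1.2]
grip_width: 0.663
grip_force: 58.7
```

```bash
python3 st.py
```

```text
t 8.05 [582.7  -7.5 135.2] psi -1.99 q [-0.21  0.55  1.46  0.    1.13  1.77] F [-2.   7.8 -1.2] M [0.935 0.637 0.341] g 56.6 58.7
```

{"method": "step_arm", "body": {"increments": [{"dx": 0,"dy": 0,"dz": 0,"wx": 0,"wy": 0,"wz": 0.4},{"dx": 0,"dy": 0,"dz": 0,"wx": 0,"wy": 0,"wz": 0.4}]}}

```text
time_s: 8.25
eef_pos: [582.7, -7.3, 135.2]
ee_rot: [-0.001, 0.969, -0.249, -0.001]
force: [-2.2, 9.2, -1.0]
grip_width: 0.655
grip_force: 58.8
```

```bash
python3 st.py
```

```text
t 8.25 [582.7  -7.3 135.2] psi -2.073 q [-0.21  0.55  1.46  0.    1.13  1.86] F [-2.2  9.2 -1. ] M [0.989 0.559 0.419] g 56.0 58.8
```

{"method": "step_arm", "body": {"increments": [{"dx": 0,"dy": 0,"dz": 0,"wx": 0,"wy": 0,"wz": 0.4},{"dx": 0,"dy": 0,"dz": 0,"wx": 0,"wy": 0,"wz": 0.4}]}}

```text
time_s: 8.45
eef_pos: [582.8, -7.2, 135.2]
ee_rot: [-0.001, 0.957, -0.289, -0.001]
force: [-1.0, 8.9, -1.9]
grip_width: 0.663
grip_force: 58.8
```

```bash
python3 st.py
```

```text
t 8.45 [582.8  -7.2 135.2] psi -2.157 q [-0.21  0.55  1.46  0.    1.13  1.94] F [-1.   8.9 -1.9] M [1.055 0.537 0.457] g 56.7 58.8
```

The sleeve is tight at about 0.46 N m, above the 0.4 needed and below 0.6. I release it and rise.

{"method": "step_arm", "body": {"increments": [{"dx": 0,"dy": 0,"dz": 0,"wx": 0,"wy": 0,"wz": 0},{"dx": 0,"dy": 0,"dz": 0,"wx": 0,"wy": 0,"wz": 0},{"dx": 0,"dy": 0,"dz": 0,"wx": 0,"wy": 0,"wz": 0},{"dx": 0,"dy": 0,"dz": 0,"wx": 0,"wy": 0,"wz": 0},{"dx": 0,"dy": 0,"dz": 0,"wx": 0,"wy": 0,"wz": 0}], "fingers": 85}}

```text
time_s: 8.95
eef_pos: [583.4, -8.9, 134.7]
ee_rot: [0.0, 0.957, -0.289, 0.0]
force: [0.1, -0.4, 0.3]
grip_width: 0.994
grip_force: 0.0
```

{"method": "step_arm", "body": {"increments": [{"dx": 0,"dy": 0,"dz": -0.8,"wx": 0,"wy": 0,"wz": 0},{"dx": 0,"dy": 0,"dz": -1,"wx": 0,"wy": 0,"wz": 0},{"dx": 0,"dy": 0,"dz": -1,"wx": 0,"wy": 0,"wz": 0},{"dx": 0,"dy": 0,"dz": -1,"wx": 0,"wy": 0,"wz": 0},{"dx": 0,"dy": 0,"dz": -0.2,"wx": 0,"wy": 0,"wz": 0}]}}

```text
time_s: 9.45
eef_pos: [584.2, -9.0, 237.4]
ee_rot: [-0.0, 0.957, -0.289, 0.003]
force: [-0.6, 0.4, 0.9]
grip_width: 0.996
grip_force: 0.0
```

```bash
python3 st.py; python3 - <<'E'
from h import *
c=eyes.capture("scene"); f=c["frame"]
for l in("speed_top","speed_mark","bit"): print(l,[(round(r["p"],2),world(c,r["point"]).round(1).tolist()) for r in eyes.landmark_of("scene",l)[:1]])
cv2.imwrite("pics/s3.png",cv2.resize(f[150:300,230:410],None,fx=4,fy=4,interpolation=cv2.INTER_CUBIC))
E
python3 plan.py 541.8 144.3 225 -3.2
```

```text
t 9.45 [584.2  -9.  237.4] psi -2.157 q [-0.22  0.45  1.33 -0.    1.35  1.94] F [-0.6  0.4  0.9] M [-0.001  0.016 -0.031] g 85.1 0.0
speed_top [(0.58, [542.6, 144.9, 141.6])]
speed_mark [(0.6, [621.7, 140.6, 141.9])]
bit [(0.77, [586.2, -9.9, 91.7])]
at [582.9  -8.7 233.1] psi -2.157 q6 1.941
{"dx":-1,"dy":-0.88,"dz":0.07,"wz":1},{"dx":-1,"dy":-0.71,"dz":0.06,"wz":1},{"dx":-1,"dy":-0.56,"dz":0.06,"wz":1},{"dx":-1,"dy":-0.43,"dz":0.06,"wz":1},{"dx":-1,"dy":-0.32,"dz":0.05,"wz":1}
{"dx":-0.49,"dy":-0.1,"dz":0.02,"wz":1},{"dx":0,"dy":0,"dz":0,"wz":1},{"dx":0,"dy":0,"dz":0,"wz":1},{"dx":0.01,"dy":0,"dz":0,"wz":1},{"dx":-0,"dy":0,"dz":0,"wz":0.96}
```

View pics/s3.png

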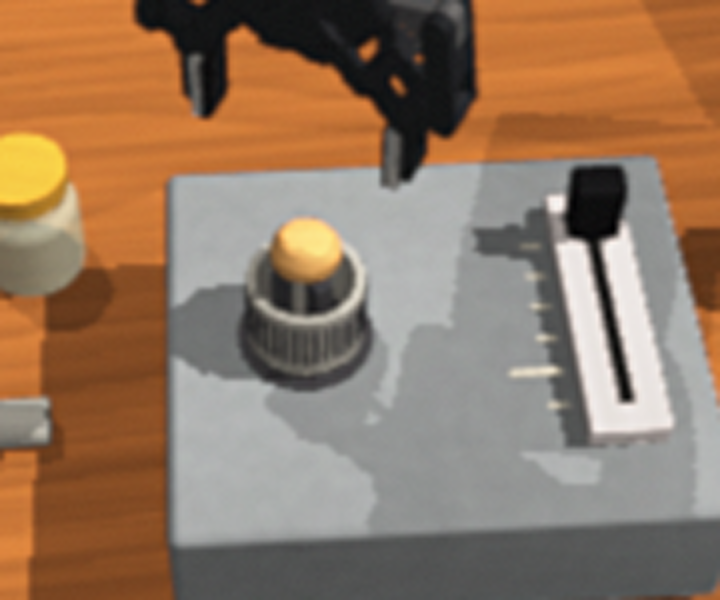

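The lap stands upright and centred at (307,250) with the jaws around its shank. The slider grip is at (597,200). I turn back and go to the slider.

```bash
python3 plan.py 541.8 144.3 215 -0.055
```

```text
at [582.9  -8.7 233.1] psi -2.157 q6 1.941
{"dx":-1,"dy":-0.88,"dz":0.15,"wz":-1},{"dx":-0.92,"dy":-1,"dz":0.16,"wz":-1},{"dx":-0.74,"dy":-1,"dz":0.14,"wz":-1},{"dx":-0.59,"dy":-1,"dz":0.13,"wz":-1},{"dx":-0.46,"dy":-1,"dz":0.13,"wz":-1}
{"dx":-0.05,"dy":-0.13,"dz":0.01,"wz":-1},{"dx":0,"dy":-0,"dz":0,"wz":-1},{"dx":0,"dy":-0,"dz":0,"wz":-1},{"dx":0,"dy":-0,"dz":0,"wz":-1},{"dx":0,"dy":-0,"dz":0,"wz":-1}
{"dx":0.01,"dy":-0,"dz":0,"wz":-1},{"dx":-0,"dy":-0,"dz":0,"wz":-1},{"dx":-0,"dy":-0,"dz":0,"wz":-1},{"dx":-0,"dy":-0,"dz":0,"wz":-1},{"dx":-0,"dy":-0,"dz":0,"wz":-1}
{"dx":-0,"dy":-0,"dz":0,"wz":-1},{"dx":-0,"dy":-0,"dz":0,"wz":-1},{"dx":-0,"dy":-0,"dz":0,"wz":-1},{"dx":-0,"dy":-0,"dz":0,"wz":-1},{"dx":-0,"dy":-0,"dz":0,"wz":-1}
{"dx":-0,"dy":-0,"dz":0,"wz":-0.07},
```

{"method": "step_arm", "body": {"increments": [{"dx": -1,"dy": -0.88,"dz": 0,"wx": 0,"wy": 0,"wz": -1},{"dx": -0.92,"dy": -1,"dz": 0,"wx": 0,"wy": 0,"wz": -1},{"dx": -0.74,"dy": -1,"dz": 0,"wx": 0,"wy": 0,"wz": -1},{"dx": -0.59,"dy": -1,"dz": 0,"wx": 0,"wy": 0,"wz": -1},{"dx": -0.46,"dy": -1,"dz": 0,"wx": 0,"wy": 0,"wz": -1}], "fingers": 55, "squeeze": 25}}

```text
time_s: 10.15
eef_pos: [542.3, 142.1, 233.0]
ee_rot: [0.0, 1.0, -0.029, -0.001]
force: [-0.1, 0.1, 0.9]
grip_width: 0.644
grip_force: 0.0
```

{"method": "step_arm", "body": {"increments": [{"dx": -0.05,"dy": -0.13,"dz": 0,"wx": 0,"wy": 0,"wz": -1},{"dx": 0,"dy": 0,"dz": 0,"wx": 0,"wy": 0,"wz": -1},{"dx": 0,"dy": 0,"dz": 0,"wx": 0,"wy": 0,"wz": -1},{"dx": 0,"dy": 0,"dz": 0,"wx": 0,"wy": 0,"wz": -1},{"dx": 0,"dy": 0,"dz": 0,"wx": 0,"wy": 0,"wz": -1}]}}

```text
time_s: 10.65
eef_pos: [541.7, 144.2, 233.0]
ee_rot: [-0.0, 0.973, 0.231, -0.001]
force: [-0.3, 0.3, -0.7]
grip_width: 0.647
grip_force: 0.0
```

{"method": "step_arm", "body": {"increments": [{"dx": 0,"dy": 0,"dz": 0,"wx": 0,"wy": 0,"wz": -1},{"dx": 0,"dy": 0,"dz": 0,"wx": 0,"wy": 0,"wz": -1},{"dx": 0,"dy": 0,"dz": 0,"wx": 0,"wy": 0,"wz": -1},{"dx": 0,"dy": 0,"dz": 0,"wx": 0,"wy": 0,"wz": -1},{"dx": 0,"dy": 0,"dz": 0,"wx": 0,"wy": 0,"wz": -1}]}}

```text
time_s: 11.15
eef_pos: [541.7, 144.1, 233.0]
ee_rot: [-0.001, 0.88, 0.475, -0.001]
force: [0.3, -0.3, 0.4]
grip_width: 0.647
grip_force: 0.0
```

{"method": "step_arm", "body": {"increments": [{"dx": 0,"dy": 0,"dz": 0,"wx": 0,"wy": 0,"wz": -1},{"dx": 0,"dy": 0,"dz": 0,"wx": 0,"wy": 0,"wz": -1},{"dx": 0,"dy": 0,"dz": 0,"wx": 0,"wy": 0,"wz": -1},{"dx": 0,"dy": 0,"dz": 0,"wx": 0,"wy": 0,"wz": -1},{"dx": 0,"dy": 0,"dz": 0,"wx": 0,"wy": 0,"wz": -1}]}}

```text
time_s: 11.65
eef_pos: [541.7, 144.1, 233.0]
ee_rot: [-0.001, 0.727, 0.686, -0.001]
force: [0.3, 0.2, 0.4]
grip_width: 0.644
grip_force: 0.0
```

```bash
python3 st.py; python3 plan.py 541.8 144.3 132 -0.055; python3 - <<'E'
from h import *
for n in("scene","top"):
    c=eyes.capture(n)
    for l in("speed_top","speed_mark","bit"): print(n,l,[(round(r["p"],2),world(c,r["point"]).round(1).tolist()) for r in eyes.landmark_of(n,l)[:1]])
    if n=="scene":cv2.imwrite("pics/s4.png",cv2.resize(c["frame"][100:300,230:460],None,fx=3,fy=3,interpolation=cv2.INTER_CUBIC))
E
```

```text
t 11.65 [541.7 144.1 233. ] psi -0.058 q [ 0.05  0.41  1.41 -0.    1.33  0.11] F [0.3 0.2 0.4] M [-0.043  0.013  0.03 ] g 55.0 0.0
at [541.7 144.1 233. ] psi -0.058 q6 0.109
{"dx":0,"dy":0,"dz":1,"wz":-0.03},{"dx":0,"dy":0,"dz":1,"wz":-0},{"dx":0,"dy":0,"dz":1,"wz":-0},{"dx":0.01,"dy":0,"dz":1,"wz":-0},{"dx":-0,"dy":0,"dz":0.04,"wz":-0}
scene speed_top [(0.55, [540.5, 147.4, 145.4])]
scene speed_mark [(0.93, [621.2, 138.4, 146.4])]
scene bit [(0.62, [589.1, -6.4, 90.4])]
top speed_top []
top speed_mark []
top bit [(0.49, [585.3, -9.8, 92.6])]
```

View pics/s4.png

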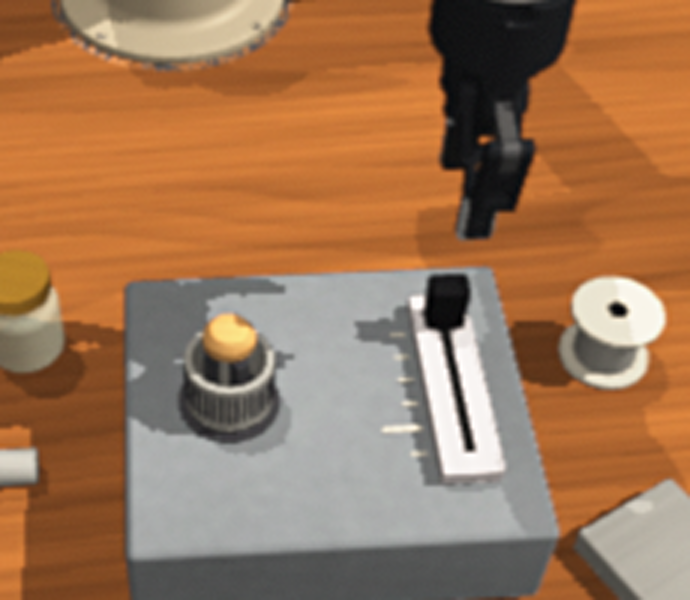

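The crop shows the fingers (475,210) above the slider grip (447,300), and the lap still upright at (230,340). I descend and close.

{"method": "step_arm", "body": {"increments": [{"dx": 0,"dy": 0,"dz": 1,"wx": 0,"wy": 0,"wz": 0},{"dx": 0,"dy": 0,"dz": 1,"wx": 0,"wy": 0,"wz": 0},{"dx": 0,"dy": 0,"dz": 1,"wx": 0,"wy": 0,"wz": 0},{"dx": 0,"dy": 0,"dz": 0.9,"wx": 0,"wy": 0,"wz": 0},{"dx": 0,"dy": 0,"dz": 0,"wx": 0,"wy": 0,"wz": 0}]}}

```text
time_s: 12.55
eef_pos: [540.7, 144.1, 134.4]
ee_rot: [-0.002, 0.729, 0.684, -0.002]
force: [-0.5, -0.3, 0.3]
grip_width: 0.641
grip_force: 0.0
```

{"method": "step_arm", "body": {"increments": [{"dx": 0,"dy": 0,"dz": 0,"wx": 0,"wy": 0,"wz": 0},{"dx": 0,"dy": 0,"dz": 0,"wx": 0,"wy": 0,"wz": 0},{"dx": 0,"dy": 0,"dz": 0,"wx": 0,"wy": 0,"wz": 0},{"dx": 0,"dy": 0,"dz": 0,"wx": 0,"wy": 0,"wz": 0},{"dx": 0,"dy": 0,"dz": 0,"wx": 0,"wy": 0,"wz": 0}], "fingers": 10, "squeeze": 25}}

```text
time_s: 13.05
eef_pos: [542.8, 144.3, 138.5]
ee_rot: [0.001, 0.729, 0.685, 0.001]
force: [0.5, -0.7, 6.8]
grip_width: 0.227
grip_force: 28.1
```

```bash
python3 st.py; python3 plan.py 621.7 140 134
```

```text
t 13.05 [542.8 144.3 138.5] psi -0.062 q [ 0.05  0.5   1.53 -0.    1.11  0.11] F [ 0.5 -0.7  6.8] M [0.024 0.113 0.094] g 19.4 28.1
at [542.8 144.3 138.5] psi -0.062 q6 0.114
{"dx":0.01,"dy":1,"dz":0.06,"wz":-0},{"dx":0.01,"dy":1,"dz":0.06,"wz":-0},{"dx":0.01,"dy":1,"dz":0.05,"wz":-0},{"dx":-0,"dy":0.16,"dz":0.01,"wz":-0},
```

{"method": "step_arm", "body": {"increments": [{"dx": 0,"dy": 0.6,"dz": -0.04,"wx": 0,"wy": 0,"wz": 0},{"dx": 0.01,"dy": 0.9,"dz": 0,"wx": 0,"wy": 0,"wz": 0},{"dx": 0.01,"dy": 0.9,"dz": 0,"wx": 0,"wy": 0,"wz": 0},{"dx": 0,"dy": 0.6,"dz": 0,"wx": 0,"wy": 0,"wz": 0},{"dx": 0,"dy": 0.18,"dz": 0,"wx": 0,"wy": 0,"wz": 0}]}}

```text
time_s: 13.55
eef_pos: [622.5, 139.8, 138.5]
ee_rot: [0.0, 0.729, 0.685, 0.001]
force: [-0.8, 0.5, 3.6]
grip_width: 0.23
grip_force: 27.9
```

{"method": "step_arm", "body": {"increments": [{"dx": 0,"dy": 0,"dz": 0,"wx": 0,"wy": 0,"wz": 0},{"dx": 0,"dy": 0,"dz": 0,"wx": 0,"wy": 0,"wz": 0}]}}

```text
time_s: 13.75
eef_pos: [621.4, 139.8, 138.6]
ee_rot: [0.0, 0.729, 0.685, 0.001]
force: [0.7, 0.3, 2.8]
grip_width: 0.229
grip_force: 27.7
```

```bash
python3 st.py
```

```text
t 13.75 [621.4 139.8 138.6] psi -0.063 q [ 0.04  0.65  1.27 -0.    1.21  0.1 ] F [0.7 0.3 2.8] M [ 0.174 -0.283  0.133] g 19.6 27.7
```

{"method": "step_arm", "body": {"increments": [{"dx": 0,"dy": 0.02,"dz": 0,"wx": 0,"wy": 0,"wz": 0},{"dx": 0,"dy": 0,"dz": 0,"wx": 0,"wy": 0,"wz": 0}]}}

```text
time_s: 13.95
eef_pos: [621.5, 139.8, 138.5]
ee_rot: [-0.0, 0.729, 0.685, -0.0]
force: [-1.5, 1.6, 6.1]
grip_width: 0.23
grip_force: 28.1
```

{"method": "step_arm", "body": {"increments": [{"dx": 0,"dy": 0,"dz": 0,"wx": 0,"wy": 0,"wz": 0},{"dx": 0,"dy": 0,"dz": 0,"wx": 0,"wy": 0,"wz": 0},{"dx": 0,"dy": 0,"dz": 0,"wx": 0,"wy": 0,"wz": 0},{"dx": 0,"dy": 0,"dz": 0,"wx": 0,"wy": 0,"wz": 0}], "fingers": 55}}

```text
time_s: 14.35
eef_pos: [621.8, 139.6, 137.8]
ee_rot: [-0.0, 0.729, 0.685, -0.0]
force: [0.3, 1.0, -0.0]
grip_width: 0.641
grip_force: 0.0
```

{"method": "step_arm", "body": {"increments": [{"dx": 0,"dy": 0,"dz": -0.8,"wx": 0,"wy": 0,"wz": 0},{"dx": 0,"dy": 0,"dz": -1,"wx": 0,"wy": 0,"wz": 0},{"dx": 0,"dy": 0,"dz": -1,"wx": 0,"wy": 0,"wz": 0},{"dx": 0,"dy": 0,"dz": -1,"wx": 0,"wy": 0,"wz": 0},{"dx": 0,"dy": 0,"dz": -1,"wx": 0,"wy": 0,"wz": 0}]}}

```text
time_s: 14.85
eef_pos: [621.8, 139.6, 258.9]
ee_rot: [-0.0, 0.729, 0.685, -0.0]
force: [1.1, -0.2, 0.5]
grip_width: 0.647
grip_force: 0.0
```

{"method": "step_arm", "body": {"increments": [{"dx": 0,"dy": -1,"dz": -1,"wx": 0,"wy": 0,"wz": 0},{"dx": 0,"dy": -1,"dz": -1,"wx": 0,"wy": 0,"wz": 0},{"dx": 0,"dy": -1,"dz": 0,"wx": 0,"wy": 0,"wz": 0},{"dx": 0,"dy": -1,"dz": 0,"wx": 0,"wy": 0,"wz": 0},{"dx": 0,"dy": -1,"dz": 0,"wx": 0,"wy": 0,"wz": 0}]}}

```text
time_s: 15.35
eef_pos: [496.1, 147.5, 308.0]
ee_rot: [0.0, 0.729, 0.685, 0.0]
force: [0.4, -0.0, -0.2]
grip_width: 0.645
grip_force: 0.0
```

```bash
python3 st.py; python3 - <<'E'
from h import *
for n in("scene","top"):
    c=eyes.capture(n)
    for l in("speed_top","speed_mark","bit"): print(n,l,[(round(r["p"],2),world(c,r["point"]).round(1).tolist()) for r in eyes.landmark_of(n,l)[:1]])
    if n=="scene":cv2.imwrite("pics/s5.png",cv2.resize(c["frame"][150:300,230:410],None,fx=4,fy=4,interpolation=cv2.INTER_CUBIC))
E
```

```text
t 15.35 [496.1 147.5 308. ] psi -0.063 q [ 0.06  0.26  1.42 -0.    1.46  0.13] F [ 0.4 -0.  -0.2] M [-0.024 -0.016  0.   ] g 55.1 0.0
scene speed_top [(0.57, [622.4, 143.1, 146.8])]
scene speed_mark [(0.64, [620.1, 141.0, 143.3])]
scene bit [(0.58, [584.8, -7.4, 91.5])]
top speed_top [(0.27, [584.2, -7.2, 91.9])]
top speed_mark [(0.7, [621.2, 139.6, 146.1])]
top bit [(0.51, [585.3, -10.6, 92.3])]
```

View pics/s5.png

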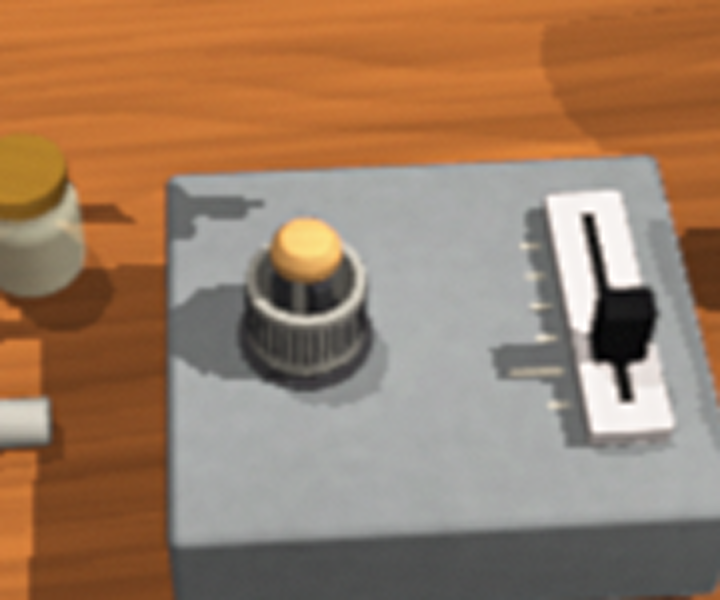

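The slider grip is now at (625,325), about abreast of the long mark (535,372), and the lap is upright. I check numerically with the projected model.

```bash
python3 - <<'E'
from h import *
c=eyes.capture("scene"); p=(587.1,57.2,-.055); co,si=np.cos(p[2]),np.sin(p[2])
m=cv2.inRange(c["frame"],(0,0,0),(45,45,45))[215:245,372:400]; ys,xs=np.nonzero(m); print("dark bbox",xs.min()+372,xs.max()+372,ys.min()+215,ys.max()+215,xs.mean()+372,ys.mean()+215)
for sx in(20,25,28,30,32,35):
    L=np.array([(sx+a,85+b,z) for a in(-10,10) for b in(-14,14) for z in(104.5,144.5)])
    q=proj(c,np.c_[p[0]+co*L[:,0]-si*L[:,1],p[1]+si*L[:,0]+co*L[:,1],L[:,2]])
    print(sx,q.min(0).round(1),q.max(0).round(1))
E
```

```text
dark bbox 378 393 215 244 384.96031746031747 230.87698412698413
20 [375.1 216.1] [394.1 237.7]
25 [375.5 218.2] [394.6 239.8]
28 [375.7 219.4] [395.  241.1]
30 [375.9 220.2] [395.2 241.9]
32 [376.  221.1] [395.4 242.8]
35 [376.3 222.3] [395.7 244. ]
```

```bash
python3 -c "
from rig import finish_job;print(finish_job())"
```

```text
the job is handed in; nothing more can be done
None
```

The job is handed in: the chuck is tightened to about 0.46 N m with the lap upright, the slider is let go within about 1–2 mm of the long mark, and the arm is clear of everything; the judge's result was not shown.

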